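# Hold the hatch cover flush on the tilted gear housing

### The job

Pick up the blue hatch cover by its handle, tilt it to match the sloping hatch frame of the clamped gear housing, and bring it gently down so it sits flush, centred and square over the opening, feeling for full contact. Finish while still gripping the handle and pressing the cover steadily onto the frame with about 10 N, so that a colleague can fit the clamps. Do not shift the housing or the other things on the bench.

Things in the scene. Friction and masses are not known exactly. Their poses are not given: they have to be found in the camera images.
- cover: Hatch cover, loose, flat on the bench: blue plate 100 x 80 x 6 mm (x, y, z), 0.25 to 0.46 kg. Origin: centre of the plate's underside; z towards the handle side. Black handle bar along x over the middle: 64 mm long, 12 mm wide (y), 30 to 44 mm above the underside, on posts 10 x 10 mm at x = -27 and 27 mm, open between them below the bar. Same after a half turn about z.
- seat (a point): Centre of the hatch seat, in the flat face of an aluminium frame 114 x 94 mm (x, y), opening 70 x 50 mm (dark), on top of the green housing, 105 to 125 mm above the bench. z straight out of the face, x uphill (away from the robot within 0.35 rad), y level. It leans towards the robot by 0.2 to 0.5 rad. Nothing stands proud of it. In place, the cover's origin lies here, x along x either way.
- housing: Green gear housing 124 x 104 mm, 62 mm deep below the seat, on a steel plate 150 x 124 mm tilted about a level hinge on a base 170 x 150 mm with grey cheeks up to 62 mm above the bench. The tilt is clamped: rigid under pushes below 100 N. Origin: on the hinge, 22 mm above the bench at the robot-side edge; axes as the seat's, whose centre is at (70, 0, 75) mm here.
- gear: Bystander, leave alone: dark steel gear wheel, 92 mm across, 32 mm high, lying flat. Origin: centre of its underside.
- spanner: Bystander, leave alone: open-ended spanner lying flat. Origin: centre of its length, underside.
- oil: Bystander, leave alone: yellow bottle, 60 mm across, 170 mm high. Origin: centre of its underside.
- tin: Bystander, leave alone: red tin, 72 mm across, 70 mm high. Origin: centre of its underside.
- flange: Bystander, leave alone: round brass flange, 100 mm across, 25 mm high. Origin: centre of its underside.
- bearing: Bystander, leave alone: steel bearing ring, 72 mm across, 18 mm high. Origin: centre of its underside.
- driver: Bystander, leave alone: screwdriver lying flat. Origin: centre of its length, underside.
- parts_tray: Bystander, leave alone: grey open tray 140 x 100 x 40 mm. Origin: centre of its underside.
Things that resemble listed ones, but are neither listed nor needed, are in the scene too. What is meant by the cover is not orange, and is the smaller of those in its own colour.

How it is judged:
By the outcome, as a careful person would: the job done as asked, in the order asked, and still so for the second after the job is handed in, while the arm keeps its last pose, push and grip.
It also fails if it takes over 35 s, if anything falls off the work surface, if the arm or the gripper's body presses on something with over 40 N, if the wrist force passes 120 N, or if a joint passes its speed limit or range.

### The arm

A 6-joint arm with a two-finger parallel gripper is mounted at the origin on the work surface. World frame = base frame: x ahead of the robot, y to its left, z up, the work surface at z = 0. Lengths are in mm, angles in rad, forces in N, time in s.
With the tool pointing down it reaches from about 350 to 975 mm from the base axis. Payload 7.1 kg.
Tool frame: the origin (TCP) lies at the very end of the fingers, on their centre line; the grasp point (between the pads) lies 19 mm behind it (ctrl.pinch_z is the z of the grasp point in the tool frame, in mm); z points along the fingers, y is the direction in which the jaws open and shut (so a half turn about z gives the same grasp; the last joint's range is limited). The gripper opens to 88 mm and grips with 3 to 60 N. Pads are 20 mm wide; open, the fingers measure 115 mm over their backs; the gripper's body (75 mm by 178 mm) begins 61 mm behind the grasp point.
Start: joints at [1.086, 0.423, 1.63, -0, 1.089, -0.019], TCP at [280.678, 558.412, 222.675] pointing down, gripper open.
Joint ranges: [-3, 3], [-0.9, 2.11], [0.09, 2.58], [-1.31, 4.45], [0.11, 2.69], [-2.54, 2.54]. Speed limits (rad/s): [2.39, 2.39, 3.01, 3.14, 3.14, 3.14].

### API

Orientations are given as a rotation vector (axis times angle).
In Python, from workcell import get_obs, optics, ctrl gives the robot as it stands.
- The arm moves only by the shell command python3 -m jog 'ROWS'. ROWS is a JSON object of lists of equal length, an entry for each row: "delta_rot": the turn, a rotation vector about the tool's x, y, z in rad, a list of three; "translation": the shift along the tool's x, y, z in mm, a list of three; "hand": the opening, from -1 (shut) to 1 (fully open). In form: {"delta_rot": [[rx, ry, rz], ...], "translation": [[x, y, z], ...], "hand": [hand, ...]}. A call has 1 to 5 rows; each row is the pose to reach, as a shift and turn from the pose commanded when the call began, along the tool's axes at that moment; what a row does not reach only later rows make up. A row lasts 1/10 s, in which the tool goes at most 50 mm and 8.59 degrees, less where a joint would pass 70% of its speed; a pose out of reach is approached as far as the arm can. A call with a gripper value outside its range is refused whole. The fingers move at their own pace and stop on an object; the grip force is fixed at half the most. Time passes only in rows, so rows that repeat a pose let the fingers close. It gives the time, the measured TCP pose, the force and the opening at its end, in the units of the state.
- get_obs(): the state, without advancing time (a new reading comes with each control period).
- optics.get_image(name): name is "scene" or "top" or "wrist"; returns the picture (420x560x3 uint8, red, green, blue); there is no depth.
- optics.calibration(name): a dict with "intrinsics" (3x3 intrinsics, pixels), "cam_to_world" (4x4, takes a point from camera to world coordinates). Camera axes: x right, y up, looking along -z (the intrinsics and any distortion apply to the point x, -y, -z); pixel columns grow to the right and rows downward; lengths in mm; the calibration is good to about 2 mm. A picture is of the moment at which its call begins: read the wrist's pose just before it. calibration takes no time and is no camera call; for the wrist camera it gives the pose at the moment of the call.
- ctrl.close_job(): hands the job in, once; it reports no verdict.
The state is a dict: "t": time; "qpos": joint angles; "qvel": joint speeds; "joint_torque": joint torques, N m; "ee_pos": TCP position; "orientation": TCP orientation; "ft_force": force on the tool from outside, world axes, zero at the start; "moment": the same for the moment, N m; "width": finger opening in mm.
Only numpy, scipy, OpenCV 4.12 (cv2) and the standard library are available. Lean on these libraries where they do the work, as an engineer would, in place of code of your own. Each camera call takes 0.05 s, during which the arm holds its last target. There are 200 camera calls.

## Working session

There is one attempt and no reset: what is moved stays moved. The work goes in short steps, Python scripts to look and compute and a shell command to move; the robot and the scene stay as the last step left them, time stands still between calls to the robot, and variables do not carry over. Pictures are saved under pics/ and viewed, about 8 in all and at most 12, crops included, and the job is handed in when it is done.

```bash
mkdir -p pics; ls; python3 - <<'E'
from workcell import get_obs, optics, ctrl
import cv2,numpy as np
np.set_printoptions(precision=4,suppress=True)
for n in ["scene","top"]:
    im=optics.get_image(n); cv2.imwrite(f"pics/{n}0.png",im[:,:,::-1])
    c=optics.calibration(n); print(n,c.keys(),c["intrinsics"],c["cam_to_world"])
print(get_obs(), ctrl.pinch_z)
a=cv2.imread("pics/scene0.png");b=cv2.imread("pics/top0.png")
E
```

```text
pics
scene dict_keys(['intrinsics', 'cam_to_world']) [[462.512    0.     283.8948]
 [  0.     462.512  215.5593]
 [  0.       0.       1.    ]] [[  -0.636    -0.5736    0.5162 1316.5233]
 [   0.7716   -0.4839    0.413   633.762 ]
 [   0.0129    0.661     0.7503 1217.3639]
 [   0.        0.        0.        1.    ]]
top dict_keys(['intrinsics', 'cam_to_world']) [[399.5889   0.     274.2   ]
 [  0.     399.5889 201.0567]
 [  0.       0.       1.    ]] [[   0.015     0.9903   -0.1381  368.8132]
 [  -0.9998    0.0136   -0.0108   16.3484]
 [  -0.0088    0.1382    0.9904 1327.3531]
 [   0.        0.        0.        1.    ]]
{'t': 0.1, 'qpos': array([ 1.086 ,  0.4238,  1.6306,  0.    ,  1.0886, -0.019 ]), 'qvel': array([ 0.0006, -0.0027, -0.0014,  0.0007, -0.0007, -0.    ]), 'joint_torque': array([ -0.0001, -54.5611, -27.4326,   0.0645,   0.0187,  -0.    ]), 'ee_pos': array([280.4389, 557.9857, 221.9791]), 'orientation': array([-0.725 , -3.0564,  0.0021]), 'ft_force': array([-0.1566, -0.6324, -0.7752]), 'moment': array([0.0481, 0.0098, 0.0153]), 'width': 87.48070823816104} -18.700000000000003
```

View pics/top0.png

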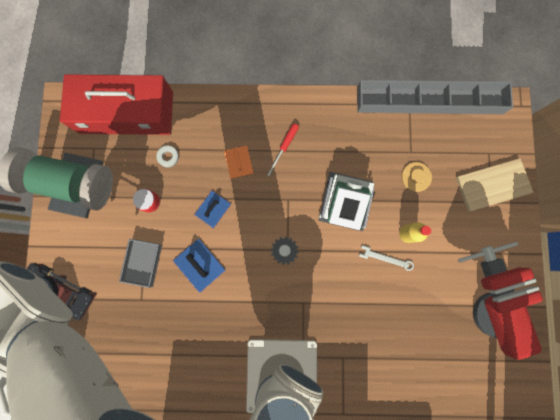

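View pics/scene0.png

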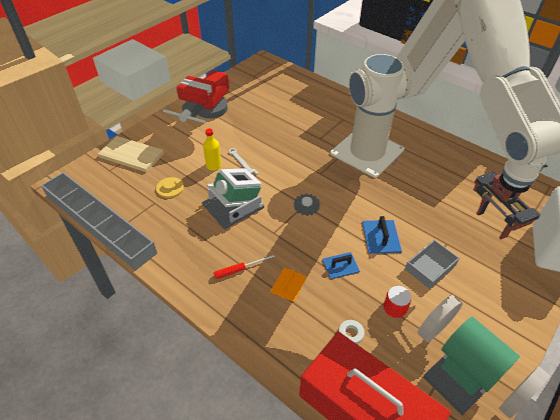

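The top view shows two blue covers: A at about (212,208), small, and B at about (199,265), large. There is also an orange plate at (239,162). A fits because it is blue and the smaller of the two. The housing is at about (348,203). I'll measure these and confirm in one crop.

```bash
cat > h.py <<'E'
import numpy as np,cv2
from scipy.spatial.transform import Rotation as R
from workcell import get_obs, optics, ctrl
np.set_printoptions(precision=3,suppress=True)
def ray(c,uv):
    K,T=c["intrinsics"],c["cam_to_world"]
    uv=np.atleast_2d(uv).astype(float)
    d=np.c_[(uv[:,0]-K[0,2])/K[0,0],-(uv[:,1]-K[1,2])/K[1,1],-np.ones(len(uv))]@T[:3,:3].T
    return T[:3,3],d
def onz(c,uv,z):
    o,d=ray(c,uv); return o+d*((z-o[2])/d[:,2])[:,None]
def proj(c,P):
    K,T=c["intrinsics"],c["cam_to_world"]
    p=(np.atleast_2d(P)-T[:3,3])@T[:3,:3]
    return np.c_[K[0,2]-K[0,0]*p[:,0]/p[:,2],K[1,2]+K[1,1]*p[:,1]/p[:,2]]
def tri(c1,u1,c2,u2):
    o1,d1=ray(c1,u1);o2,d2=ray(c2,u2);out=[]
    for a,b in zip(d1,d2):
        s=np.linalg.lstsq(np.c_[a,-b],o2-o1,rcond=None)[0]
        p,q=o1+a*s[0],o2+b*s[1]; out.append(np.r_[(p+q)/2,np.linalg.norm(p-q)])
    return np.array(out)
def blue(im):
    hsv=cv2.cvtColor(im,cv2.COLOR_RGB2HSV)
    return cv2.inRange(hsv,(100,120,40),(125,255,255))
def quads(mask,amin=150):
    cs,_=cv2.findContours(mask,cv2.RETR_EXTERNAL,cv2.CHAIN_APPROX_NONE)
    return [cv2.minAreaRect(x) for x in cs if cv2.contourArea(x)>amin]
E
python3 - <<'E'
from h import *
im=cv2.imread("pics/top0.png")[:,:,::-1].copy(); c=optics.calibration("top")
for r in quads(blue(im)):
    if r[0][0]>400 or r[0][0]<120: continue
    b=onz(c,cv2.boxPoints(r),6); e=b[1]-b[0],b[2]-b[1]
    L=[np.linalg.norm(x) for x in e]; l=e[int(L[1]>L[0])]
    print(np.round(r[0]),"sides",L,"centre",b.mean(0),"long axis yaw",np.arctan2(l[1],l[0]))
print("seat~",onz(c,[[349,207]],115))
s=cv2.imread("pics/scene0.png")
A=cv2.resize(s[160:230,195:275],(560,490),interpolation=3)
t=cv2.imread("pics/top0.png")
B=np.hstack([cv2.resize(t[185:295,165:235],(380,597),interpolation=3),cv2.resize(t[165:240,315:385],(400,429),interpolation=3)[:597] if 0 else cv2.copyMakeBorder(cv2.resize(t[165:240,315:385],(400,429),interpolation=3),0,168,0,0,0)])
cv2.imwrite("pics/crop.png",B)
E
```

```text
[199. 265.] sides [np.float64(106.70097703533503), np.float64(133.16985052707898)] centre [339.37  275.352   6.   ] long axis yaw -2.4046593601061494
[212. 209.] sides [np.float64(94.58491413656779), np.float64(73.88247154181445)] centre [524.524 237.091   6.   ] long axis yaw -0.5942678268380527
seat~ [[ 522.649 -198.994  115.   ]]
```

View pics/crop.png

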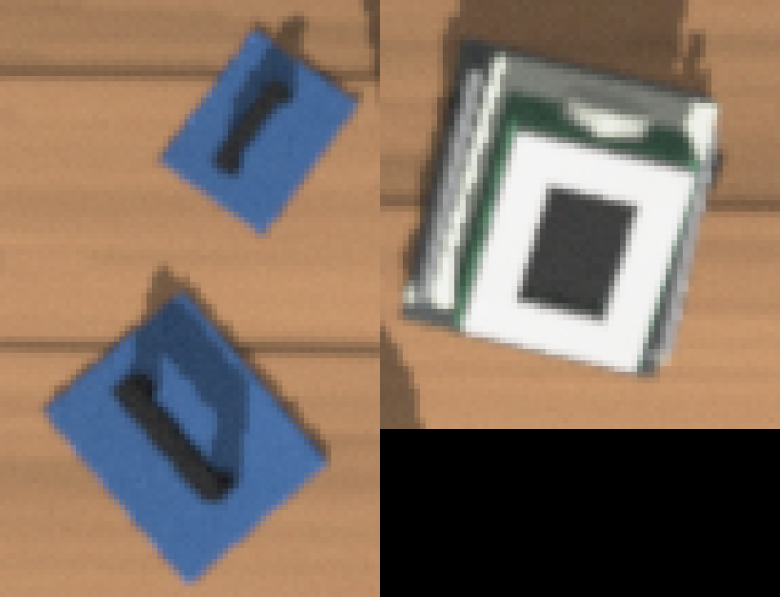

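The crop confirms it: A (blue, about 100x80, with a black handle) is the target, and B is larger, about 133x107. Next I'll plan a wrist look over the hatch and another over the cover.

```bash
cat >> h.py <<'E'
def delta(p,Rt):
    o=get_obs(); R0=R.from_rotvec(o["orientation"])
    rv=(R0.inv()*Rt).as_rotvec(); t=R0.inv().apply(np.array(p)-o["ee_pos"])
    print("trans",np.round(t,1),"rot",np.round(rv,4),"steps",np.linalg.norm(t)/50,np.degrees(np.linalg.norm(rv))/8.59)
def tool(yaw,tilt=0):
    "tool x along seat x (yaw, uphill tilt), z into the face"
    x=np.array([np.cos(yaw)*np.cos(tilt),np.sin(yaw)*np.cos(tilt),np.sin(tilt)]); y=np.array([np.sin(yaw),-np.cos(yaw),0])
    return R.from_matrix(np.c_[x,y,np.cross(x,y)])
E
python3 - <<'E'
from h import *
o=get_obs(); R0=R.from_rotvec(o["orientation"]); c=optics.calibration("wrist"); T=c["cam_to_world"]
print("cam in tool",R0.inv().apply(T[:3,3]-o["ee_pos"])); print(R0.as_matrix().T@T[:3,:3]); print(c["intrinsics"]); print(R0.as_matrix())
for s in(0,np.pi):
  print("cover");delta([524,237,222],tool(-.594+s)); print("seat");delta([450,-190,300],tool(-.24+s))
E
```

```text
cam in tool [  73.881    0.489 -162.149]
[[ 0.     0.963  0.269]
 [ 1.    -0.    -0.   ]
 [-0.     0.269 -0.963]]
[[293.224   0.    279.209]
 [  0.    293.224 214.879]
 [  0.      0.      1.   ]]
[[-0.893  0.449 -0.001]
 [ 0.449  0.893 -0.001]
 [ 0.    -0.001 -1.   ]]
cover
trans [-361.8 -177.4    0.2] rot [-0.    -0.002 -3.013] steps 8.058631210215704 20.099695723938197
seat
trans [-487.5 -592.2  -77.2] rot [-0.     0.002  2.916] steps 15.41844138526891 19.448301822598243
cover
trans [-361.8 -177.4    0.2] rot [-0.001  0.     0.128] steps 8.058631210215704 0.8549526264194792
seat
trans [-487.5 -592.2  -77.2] rot [-0.001 -0.    -0.226] steps 15.41844138526891 1.5063250788241467
```

```bash
python3 -m jog '{"delta_rot":[[0,0,0],[0,0,0],[0,0,0],[0,0,0],[0,0,0]],"translation":[[-34,-36,-2],[-68,-71,-4],[-103,-107,-6],[-138,-143,-7],[-172,-178,-9]],"hand":[1,1,1,1,1]}'
python3 -m jog '{"delta_rot":[[0,0,0],[0,0,0],[0,0,0],[0,0,0],[0,0,0]],"translation":[[-34,-36,-2],[-68,-71,-4],[-103,-107,-6],[-138,-143,-7],[-172,-178,-9]],"hand":[1,1,1,1,1]}'
python3 -m jog '{"delta_rot":[[0,0,0],[0,0,0],[0,0,0],[0,0,0],[0,0,0]],"translation":[[-34,-36,-2],[-68,-71,-4],[-103,-107,-6],[-138,-143,-7],[-172,-178,-9]],"hand":[1,1,1,1,1]}'
python3 -m jog '{"delta_rot":[[0,0,-0.11],[0,0,-0.226],[0,0,-0.226],[0,0,-0.226]],"translation":[[-34,-36,-2],[-34,-36,-2],[-34,-36,-2],[-34,-36,-2]],"hand":[1,1,1,1]}'
python3 - <<'E'
from h import *
im=optics.get_image("wrist"); cv2.imwrite("pics/w1.png",im[:,:,::-1]); np.save("w1T.npy",optics.calibration("wrist")["cam_to_world"])
E
```

```text
t: 0.6
ee_pos: [354.3, 320.1, 231.4]
orientation: [-0.724, -3.057, 0.001]
ft_force: [0.4, 0.9, -0.2]
width: 87.8
t: 1.1
ee_pos: [428.1, 83.8, 240.7]
orientation: [0.725, 3.057, 0.0]
ft_force: [0.3, -0.0, -0.0]
width: 87.8
t: 1.6
ee_pos: [501.8, -152.6, 249.5]
orientation: [-0.726, -3.056, -0.0]
ft_force: [1.2, 0.1, 0.4]
width: 87.7
t: 2.0
ee_pos: [515.5, -197.4, 251.2]
orientation: [-0.38, -3.117, -0.001]
ft_force: [-0.1, 0.1, -1.0]
width: 87.4
```

View pics/w1.png

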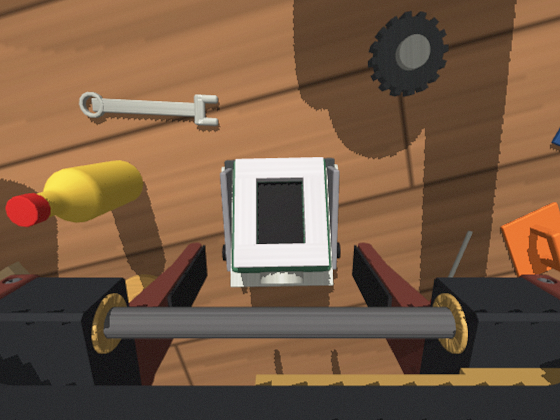

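The wrist view shows the frame with corners at about (237,158), (331,158), (330,270) and (237,272), and a dark opening spanning (256–304, 178–244). I'll fit lines to the edges and solve for the pose.

```bash
cat >> h.py <<'E'
def sides(mask,near,shrink=.2):
    "corners of the quad blob containing/nearest 'near', by fitLine on each side"
    cs,_=cv2.findContours(mask,cv2.RETR_LIST,cv2.CHAIN_APPROX_NONE)
    cs=[x for x in cs if cv2.contourArea(x)>800 and cv2.pointPolygonTest(x,near,False)>0]
    x=min(cs,key=cv2.contourArea); pts=x[:,0].astype(float)
    eps=2.
    while True:
        q=cv2.approxPolyDP(cv2.convexHull(x),eps,True)[:,0].astype(float)
        if len(q)<=4: break
        eps+=.5
    L=[]
    for a,b in zip(q,np.roll(q,-1,0)):
        d=b-a;l=np.linalg.norm(d);d/=l; s=(pts-a)@d; n=np.abs((pts-a)@[-d[1],d[0]])
        vx,vy,x0,y0=cv2.fitLine(pts[(s>shrink*l)&(s<(1-shrink)*l)&(n<3)].astype(np.float32),cv2.DIST_HUBER,0,.01,.01).ravel()
        L.append(np.cross([x0,y0,1],[x0+vx,y0+vy,1]))
    P=[np.cross(L[i-1],L[i]) for i in range(4)]
    return np.array([p[:2]/p[2] for p in P])
def order(q): # TL,TR,BR,BL
    c=q-q.mean(0); return q[np.argsort(np.arctan2(c[:,1],c[:,0]))]
E
cat > seat.py <<'E'
from h import *
import sys
def seatpose(im,T,K,near):
    g=cv2.cvtColor(im,cv2.COLOR_RGB2GRAY).astype(np.uint8); hsv=cv2.cvtColor(im,cv2.COLOR_RGB2HSV)
    br=((g>170)&(hsv[:,:,1]<35)).astype(np.uint8)*255
    dk=(g<110).astype(np.uint8)*255
    k=np.ones((5,5),np.uint8)
    box=np.zeros_like(g); 
    op=order(sides(cv2.morphologyEx(dk,cv2.MORPH_OPEN,k),near))
    n,l=cv2.connectedComponents(cv2.morphologyEx(br,cv2.MORPH_OPEN,k)); 
    yy,xx=np.mgrid[:g.shape[0],:g.shape[1]]
    lab=l[int(near[1]),int(op[:,0].min()-6)]; fr=order(sides((l==lab).astype(np.uint8)*255 | cv2.fillConvexPoly(box,op.astype(np.int32),255),near))
    # image up = robot side = seat -x ; image right = +y world = seat y
    def obj(a,b): return np.array([[-a/2,-b/2,0],[-a/2,b/2,0],[a/2,b/2,0],[a/2,-b/2,0]],float)
    print("open",op.ravel(),"frame",fr.ravel())
    res=[]
    for nm,o,i in(("open",obj(70,50),op),("frame",obj(114,94),fr),("both",np.r_[obj(70,50),obj(114,94)],np.r_[op,fr])):
        # y of seat: image right; handedness: x down, y right in image -> z away; flip y
        o=o*[1,-1,1] if 0 else o
        ok,rv,tv=cv2.solvePnP(o[:,[0,1,2]],i,K,None,flags=cv2.SOLVEPNP_IPPE)
        F=np.diag([1,-1,-1.]); Rw=T[:3,:3]@F@cv2.Rodrigues(rv)[0]; p=T[:3,:3]@F@tv.ravel()+T[:3,3]
        e=cv2.projectPoints(o,rv,tv,K,None)[0][:,0]-i
        print(nm,"p",p,"x",Rw[:,0],"z",Rw[:,2],"tilt",np.arctan2(Rw[2,0],np.hypot(*Rw[:2,0])),"yaw",np.arctan2(Rw[1,0],Rw[0,0]),"rms",np.sqrt((e**2).mean()))
    return op,fr
if __name__=="__main__":
    im=cv2.imread("pics/w1.png")[:,:,::-1].copy(); K=optics.calibration("wrist")["intrinsics"]
    seatpose(im,np.load("w1T.npy"),K,(280,210))
E
python3 seat.py
```

```text
open [255.394 179.79  301.288 177.314 303.574 241.232 257.619 243.598] frame [235.797 158.842 322.405 157.549 328.109 265.    233.27  265.   ]
open p [ 521.953 -197.877  106.738] x [ 0.895 -0.185  0.407] z [-0.416 -0.014  0.909] tilt 0.41864510679596567 yaw -0.2037334460828472 rms 0.3028830859493049
frame p [ 518.416 -196.176  118.953] x [ 0.857 -0.197  0.477] z [-0.458  0.136  0.879] tilt 0.4967130985862246 yaw -0.22620791949128521 rms 0.4049230234034059
both p [ 519.334 -196.759  116.074] x [ 0.865 -0.193  0.463] z [-0.448  0.117  0.886] tilt 0.48160600842351103 yaw -0.2200380879249294 rms 0.9193832768962521
```

```bash
python3 - <<'E'
from h import *
s=np.array([520,-197,119.]); t=.42
# tool x = -seat x, y = seat... z into face
Rt=tool(-.21,t)*R.from_rotvec([0,0,np.pi]); print(Rt.as_matrix())
delta(s-90*Rt.as_matrix()[:,2],Rt)
E
```

```text
[[-0.893  0.208  0.399]
 [ 0.19   0.978 -0.085]
 [-0.408 -0.    -0.913]]
trans [32.4 -0.1 50.2] rot [-0.006 -0.421 -0.031] steps 1.1946323354945407 2.8157096732225293
```

```bash
python3 -m jog '{"delta_rot":[[0,-0.14,-0.01],[0,-0.28,-0.02],[-0.006,-0.42,-0.03],[-0.006,-0.42,-0.03],[-0.006,-0.42,-0.03]],"translation":[[11,0,17],[22,0,34],[32,0,50],[32,0,50],[32,0,50]],"hand":[1,1,1,1,1]}'
python3 - <<'E'
from h import *
from seat import seatpose
c=optics.calibration("wrist"); im=optics.get_image("wrist"); cv2.imwrite("pics/w2.png",im[:,:,::-1]); np.save("w2T.npy",c["cam_to_world"])
try: seatpose(im,c["cam_to_world"],c["intrinsics"],(280,218))
except Exception as e: print(e)
E
```

```text
t: 2.55
ee_pos: [484.0, -189.1, 201.5]
orientation: [0.286, 2.711, -0.059]
ft_force: [1.0, -0.6, 0.6]
width: 87.6
open [251.    179.    305.602 179.    303.452 250.    251.    250.   ] frame [223.134 151.286 333.479 153.669 327.635 279.279 226.769 263.387]
open p [ 524.992 -198.326  109.447] x [ 0.911 -0.211  0.355] z [-0.337  0.118  0.934] tilt 0.36291538155427927 yaw -0.22717305921814318 rms 0.41160346908490436
frame p [ 514.898 -197.737  123.309] x [ 0.944 -0.212  0.254] z [-0.286 -0.138  0.948] tilt 0.2564029874917546 yaw -0.22116535639991278 rms 2.309409477087255
both p [ 517.195 -197.5    119.813] x [ 0.937 -0.212  0.278] z [-0.303 -0.095  0.948] tilt 0.28176629872010733 yaw -0.2221196451531471 rms 2.1277391297814763
```

View pics/w2.png

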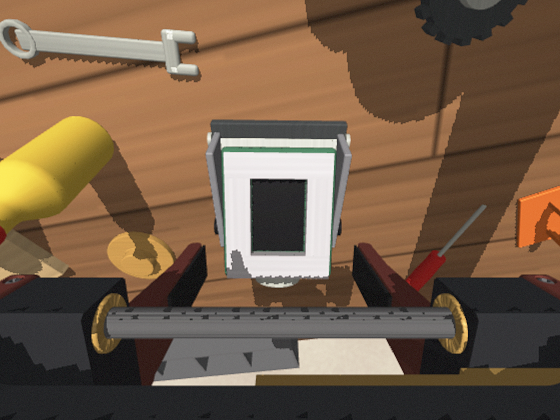

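The tilted view shows the frame at (223–333, 151–277), with the gripper's shadow at lower left. The opening has a grey inner-wall band at rows 250–255. I'll check intensity profiles to choose proper edges.

```bash
python3 - <<'E'
from h import *
for f,u,v in(("w1",278,210),("w2",278,215)):
    g=cv2.imread(f"pics/{f}.png"); g=cv2.cvtColor(g,cv2.COLOR_BGR2GRAY)
    print(f,"col up",[(r,int(g[r,u])) for r in list(range(v-65,v-24,1))])
    print("col dn",[(r,int(g[r,u])) for r in range(v+26,v+70)])
    print("row L",[(r,int(g[v,r])) for r in range(u-60,u-16)]); print("row R",[(r,int(g[v,r])) for r in range(u+18,u+64)])
E
```

```text
w1 col up [(145, 138), (146, 134), (147, 131), (148, 128), (149, 133), (150, 132), (151, 132), (152, 135), (153, 136), (154, 137), (155, 137), (156, 138), (157, 155), (158, 225), (159, 241), (160, 241), (161, 240), (162, 239), (163, 238), (164, 239), (165, 240), (166, 240), (167, 240), (168, 239), (169, 237), (170, 239), (171, 241), (172, 243), (173, 242), (174, 240), (175, 239), (176, 242), (177, 213), (178, 121), (179, 88), (180, 91), (181, 63), (182, 27), (183, 18), (184, 42), (185, 51)]
col dn [(236, 47), (237, 50), (238, 45), (239, 47), (240, 48), (241, 47), (242, 45), (243, 91), (244, 218), (245, 242), (246, 240), (247, 240), (248, 237), (249, 236), (250, 237), (251, 239), (252, 239), (253, 239), (254, 239), (255, 237), (256, 236), (257, 235), (258, 237), (259, 240), (260, 242), (261, 240), (262, 237), (263, 237), (264, 237), (265, 229), (266, 141), (267, 55), (268, 61), (269, 58), (270, 56), (271, 61), (272, 196), (273, 226), (274, 222), (275, 221), (276, 220), (277, 219), (278, 219), (279, 220)]
row L [(218, 124), (219, 127), (220, 126), (221, 119), (222, 111), (223, 138), (2
[... 2381 characters left out ...]
, 233), (249, 224), (250, 144), (251, 66), (252, 43), (253, 38), (254, 39), (255, 40), (256, 38), (257, 40), (258, 38), (259, 45), (260, 41), (261, 39)]
row R [(296, 34), (297, 43), (298, 40), (299, 38), (300, 39), (301, 38), (302, 42), (303, 41), (304, 75), (305, 107), (306, 152), (307, 237), (308, 230), (309, 230), (310, 230), (311, 234), (312, 236), (313, 235), (314, 234), (315, 229), (316, 230), (317, 230), (318, 232), (319, 232), (320, 234), (321, 233), (322, 231), (323, 231), (324, 230), (325, 230), (326, 232), (327, 234), (328, 233), (329, 233), (330, 228), (331, 187), (332, 84), (333, 80), (334, 106), (335, 137), (336, 142), (337, 142), (338, 141), (339, 143), (340, 134), (341, 118)]
```

```bash
cat > seat2.py <<'E'
from h import *
from scipy.optimize import least_squares
def corners(f,near):
    S=4; g=cv2.cvtColor(cv2.imread(f),cv2.COLOR_BGR2GRAY); g=cv2.resize(g,None,fx=S,fy=S,interpolation=cv2.INTER_LINEAR)
    m=((g>150)*255).astype(np.uint8); h=((g<=185)*255).astype(np.uint8); n=(near[0]*S,near[1]*S)
    k=np.ones((9,9),np.uint8); fx=lambda q:(order(q)+.5)/S-.5
    _,l=cv2.connectedComponents(cv2.morphologyEx(h,cv2.MORPH_OPEN,k)); H=((l==l[n[1],n[0]])*255).astype(np.uint8); op=sides(H,n)
    _,l=cv2.connectedComponents(cv2.morphologyEx(m,cv2.MORPH_OPEN,k)); F=((l==l[n[1],int(op[:,0].min())-30])*255).astype(np.uint8)
    return fx(op),fx(sides(F|cv2.dilate(H,k),n))
def obj(a,b): return np.array([[-a/2,-b/2,0],[-a/2,b/2,0],[a/2,b/2,0],[a/2,-b/2,0]],float)*[1,1,1]
K=optics.calibration("wrist")["intrinsics"]; D=[]
for f,n in(("w1",(280,210)),("w2",(278,215))):
    op,fr=corners(f"pics/{f}.png",n); c=dict(intrinsics=K,cam_to_world=np.load(f+"T.npy"))
    print(f,op.ravel(),fr.ravel()); D.append((c,op,fr))
print("tri open",tri(D[0][0],D[0][1],D[1][0],D[1][2-1]))
def pose(v):
    x,y,yaw,t=v[:4]; X=np.array([np.cos(yaw)*np.cos(t),np.sin(yaw)*np.cos(t),np.sin(t)]); Y=np.array([-np.sin(yaw),np.cos(yaw),0])
    z=22+70*np.sin(t)+75*np.cos(t) if len(v)<5 else v[4]
    return np.array([x,y,z]),np.c_[X,Y,np.cross(X,Y)]
def res(v):
    p,M=pose(v); r=[]
    for i,(c,op,fr) in enumerate(D):
        r.append(proj(c,p+obj(70,50)@M.T)-op); e=proj(c,p+obj(114,94)@M.T)-fr
        r.append(e if i==0 else e[:2])
    return np.concatenate(r).ravel()
for v0 in([520,-197,-.21,.4],[520,-197,-.21,.4,118]):
    s=least_squares(res,v0,loss="soft_l1"); print(s.x,pose(s.x)[0],"rms",np.sqrt((res(s.x)**2).mean())); print(res(s.x).reshape(-1,2).round(1).tolist())
E
python3 seat2.py
```

```text
w1 [255.375 177.63  302.781 176.903 305.191 242.908 255.375 243.93 ] [234.481 158.084 322.735 156.053 328.662 264.761 233.081 266.815]
w2 [249.105 178.125 307.405 178.125 305.003 255.568 250.127 254.928] [ 222.56   151.025  334.174  152.579  247.125 1928.734  247.125  970.391]
tri open [[ 482.08  -214.221  104.916    0.412]
 [ 493.616 -165.254  103.244    0.099]
 [ 553.688 -178.973  137.157    0.225]
 [ 542.955 -227.971  136.589    0.202]]
[ 517.816 -196.573   -0.22     0.478] [ 517.816 -196.573  120.804] rms 0.29323032701957774
[[-0.2, -0.1], [-0.2, -0.4], [-0.1, -0.2], [0.0, -0.2], [0.2, 0.3], [-0.3, 0.5], [-0.6, -0.3], [0.2, -0.5], [0.3, -0.2], [-0.1, 0.3], [0.1, -0.3], [0.2, 0.0], [0.5, 0.6], [-0.2, 0.0]]
[ 517.653 -196.538   -0.22     0.472  121.261] [ 517.653 -196.538  121.261] rms 0.26888666603374695
[[-0.2, -0.2], [-0.2, -0.5], [-0.1, -0.1], [-0.0, -0.1], [0.0, 0.1], [-0.2, 0.2], [-0.5, -0.2], [0.2, -0.4], [0.2, -0.0], [-0.0, 0.4], [0.1, -0.1], [0.2, 0.2], [0.3, 0.7], [-0.0, 0.1]]
```

The seat is at (517.7, -196.6, 121), yaw -0.22, tilt 0.475, with two methods agreeing. Next I'll go to the cover.

```bash
python3 - <<'E'
from h import *
delta([524,237,170],tool(-.594+np.pi))
E
```

```text
trans [ 60.7 425.6   8.8] rot [0.081 0.415 0.379] steps 8.600975199284154 3.7870482497289766
```

```bash
python3 -m jog '{"delta_rot":[[0.02,0.1,0.09],[0.04,0.2,0.19],[0.06,0.31,0.28],[0.081,0.415,0.379],[0.081,0.415,0.379]],"translation":[[7,47,1],[14,94,2],[21,142,3],[28,190,4],[35,238,5]],"hand":[1,1,1,1,1]}'
python3 - <<'E'
from h import *
delta([524,237,170],tool(-.594+np.pi))
E
```

```text
t: 3.1
ee_pos: [505.5, 10.8, 188.2]
orientation: [0.927, 3.002, -0.003]
ft_force: [0.6, 0.1, 0.0]
width: 87.8
trans [112.2 197.3  17.7] rot [-0.002  0.001 -0.005] steps 4.553742482944961 0.03513384520952862
```

```bash
python3 -m jog '{"delta_rot":[[0,0,0],[0,0,0],[0,0,0],[0,0,-0.005],[0,0,-0.005]],"translation":[[24,42,4],[48,84,7],[72,126,11],[95,168,14],[112,197,18]],"hand":[1,1,1,1,1]}'
python3 -m jog '{"delta_rot":[[0,0,0],[0,0,0]],"translation":[[0,0,0],[0,0,0]],"hand":[1,1]}'
python3 - <<'E'
from h import *
c=optics.calibration("wrist"); im=optics.get_image("wrist"); cv2.imwrite("pics/w3.png",im[:,:,::-1]); np.save("w3T.npy",c["cam_to_world"])
for r in quads(blue(im),1500):
    b=onz(c,cv2.boxPoints(r),6); e=b[1]-b[0],b[2]-b[1]; L=[np.linalg.norm(x) for x in e]; l=e[int(L[1]>L[0])]
    print(np.round(r[0]),"sides",L,"centre",b.mean(0),"yaw",np.arctan2(l[1],l[0]))
E
```

```text
t: 3.6
ee_pos: [522.2, 239.3, 169.4]
orientation: [0.909, 3.004, 0.001]
ft_force: [0.3, -0.7, -0.1]
width: 87.5
t: 3.8
ee_pos: [520.9, 236.2, 168.5]
orientation: [0.909, 3.006, -0.001]
ft_force: [-0.1, 0.1, 0.1]
width: 87.9
[284. 200.] sides [np.float64(77.40029687505663), np.float64(98.99518922293176)] centre [525.685 239.492   6.   ] yaw -0.5503759949926018
[207.  36.] sides [np.float64(94.55181935742455), np.float64(133.85558346376436)] centre [346.251 267.838   6.   ] yaw 0.7930996755947856
```

View pics/w3.png

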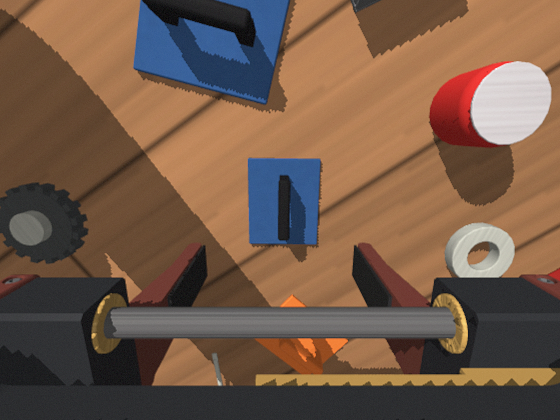

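The wrist view shows the cover at (248–321, 158–246), its handle along the image vertical at (284,208), and nothing in the way of the fingers. I'll refine its pose from edge-fit corners.

```bash
python3 - <<'E'
from h import *
c=optics.calibration("wrist"); c["cam_to_world"]=np.load("w3T.npy"); im=cv2.imread("pics/w3.png")[:,:,::-1].copy()
S=4; big=cv2.resize(im,None,fx=S,fy=S,interpolation=1)
m=blue(big)|cv2.inRange(cv2.cvtColor(big,cv2.COLOR_RGB2GRAY),0,60); m=cv2.morphologyEx(m,cv2.MORPH_CLOSE,np.ones((9,9),np.uint8))
q=(order(sides(m,(284*S,200*S)))+.5)/S-.5; P=onz(c,q,6); print(q.ravel()); print(P)
e=[np.linalg.norm(P[i]-P[i-1]) for i in range(4)]; print(e)
ax=P[0]+P[1]-P[2]-P[3]; yaw=np.arctan2(ax[1],ax[0]); ce=P.mean(0); print(ce,yaw)
print("at now"); delta([ce[0],ce[1],120],tool(yaw)); delta([ce[0],ce[1],18.5],tool(yaw))
# handle bar centroid at z=44
d=cv2.inRange(cv2.cvtColor(im,cv2.COLOR_RGB2GRAY),0,45)[165:245,270:296]; n,l,st,cc=cv2.connectedComponentsWithStats(d); i=1+st[1:,4].argmax(); print("bar",st[i],onz(c,[[270+st[i,0]+(st[i,2]-1)/2,165+st[i,1]+(st[i,3]-1)/2]],44))
E
```

```text
[248.316 158.625 319.587 158.625 315.6   243.798 249.305 242.572]
[[463.697 234.408   6.   ]
 [506.762 299.129   6.   ]
 [588.843 243.299   6.   ]
 [544.148 178.934   6.   ]]
[np.float64(97.72310394193964), np.float64(77.7399463716516), np.float64(99.26887018626725), np.float64(78.36122527421159)]
[525.863 238.942   6.   ] 2.541130466791053
at now
trans [-2.2  6.1 48.4] rot [-0.     0.001  0.012] steps 0.9765203297988988 0.07887332746497291
trans [ -2.    6.2 149.9] rot [-0.     0.001  0.012] steps 3.000613925523237 0.07887332746497291
bar [  8  11  13  66 730] [[523.639 240.79   44.   ]]
```

```bash
python3 -m jog '{"delta_rot":[[0,0,0.012],[0,0,0.012],[0,0,0.012],[0,0,0.012],[0,0,0.012]],"translation":[[-2,6,40],[-2,6,80],[-2,6,95],[-2,6,95],[-2,6,95]],"hand":[1,1,1,1,1]}'
python3 - <<'E'
from h import *
o=get_obs(); print(o["ee_pos"],o["ft_force"]); delta([525.6,239.1,18.5],tool(2.541))
E
```

```text
t: 4.35
ee_pos: [525.3, 238.1, 73.7]
orientation: [0.932, 3.0, -0.0]
ft_force: [0.4, -0.4, 0.1]
width: 88.2
[525.345 238.098  73.697] [ 0.384 -0.366  0.133]
trans [ 0.4  1.  55.2] rot [ 0.     0.001 -0.002] steps 1.1041291639424582 0.011415771958275565
```

```bash
python3 -m jog '{"delta_rot":[[0,0,0],[0,0,0],[0,0,0],[0,0,0],[0,0,0]],"translation":[[0,1,20],[0,1,40],[0,1,52],[0,1,55],[0,1,55]],"hand":[1,1,1,1,1]}'
python3 -m jog '{"delta_rot":[[0,0,0],[0,0,0],[0,0,0],[0,0,0],[0,0,0]],"translation":[[0,0,0],[0,0,0],[0,0,0],[0,0,0],[0,0,0]],"hand":[-1,-1,-1,-1,-1]}'
python3 -m jog '{"delta_rot":[[0,0,0],[0,0,0],[0,0,0],[0,0,0],[0,0,0]],"translation":[[0,0,0],[0,0,0],[0,0,0],[0,0,0],[0,0,0]],"hand":[-1,-1,-1,-1,-1]}'
```

```text
t: 4.85
ee_pos: [525.5, 239.3, 18.3]
orientation: [0.93, 3.0, -0.0]
ft_force: [-0.6, 0.2, 0.6]
width: 87.7
t: 5.35
ee_pos: [525.1, 239.3, 17.8]
orientation: [0.93, 3.001, -0.001]
ft_force: [-0.6, 0.5, 0.4]
width: 51.5
t: 5.85
ee_pos: [524.9, 239.2, 17.6]
orientation: [-0.93, -3.0, 0.001]
ft_force: [-0.9, -0.6, -2.1]
width: 12.0
```

```bash
python3 -m jog '{"delta_rot":[[0,0,0],[0,0,0],[0,0,0],[0,0,0],[0,0,0]],"translation":[[0,0,0],[0,0,-5],[0,0,-15],[0,0,-30],[0,0,-60]],"hand":[-1,-1,-1,-1,-1]}'
python3 -m jog '{"delta_rot":[[0,0,0],[0,0,0],[0,0,0],[0,0,0],[0,0,0]],"translation":[[0,0,-40],[0,0,-80],[0,0,-120],[0,0,-140],[0,0,-140]],"hand":[-1,-1,-1,-1,-1]}'
python3 - <<'E'
from h import *
v=[517.7,-196.6,121]; Rt=tool(-.22+0,.475)*R.from_rotvec([0,0,np.pi]); z=Rt.as_matrix()[:,2]
for h in (160,80): delta(np.array(v)-(18+h)*z,Rt)
im=optics.get_image("wrist"); cv2.imwrite("pics/w4.png",im[:,:,::-1])
E
```

```text
t: 6.35
ee_pos: [523.7, 238.7, 77.6]
orientation: [-0.929, -2.998, 0.004]
ft_force: [-1.2, -0.0, -3.6]
width: 12.2
t: 6.85
ee_pos: [526.9, 240.2, 222.3]
orientation: [0.928, 2.995, 0.007]
ft_force: [-0.2, 0.2, -3.8]
width: 11.9
trans [-164.1 -395.3  -58.7] rot [-0.086 -0.464 -0.375] steps 8.640870845950468 4.0199651858757095
trans [-197.8 -382.1   12.7] rot [-0.086 -0.464 -0.375] steps 8.609584221407601 4.0199651858757095
```

View pics/w4.png

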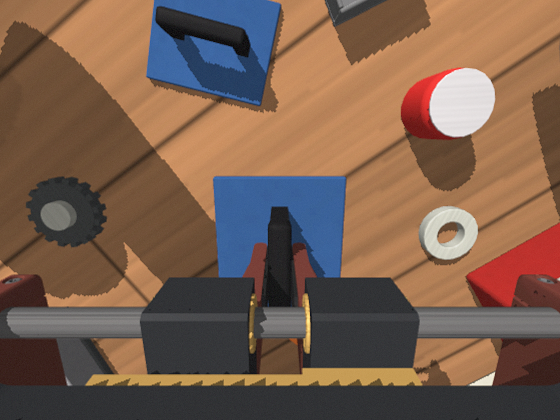

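The cover is held square, its near edge at row 177 and columns 214–345. Next I'll compute its offset in the hand, then move towards the pre-seat pose.

```bash
cat > hand.py <<'E'
from h import *
im=cv2.imread("pics/w4.png")[:,:,::-1].copy(); K=optics.calibration("wrist")["intrinsics"]
# camera in tool frame from first calibration
M=np.array([[0,.963,.269],[1,0,0],[0,.269,-.963]]); T=np.eye(4); T[:3,:3]=M; T[:3,3]=[73.9,.5,-162.1]
S=4; b=cv2.morphologyEx(blue(cv2.resize(im,None,fx=S,fy=S)),cv2.MORPH_OPEN,np.ones((9,9),np.uint8)); b[:150*S]=0; b[272*S:]=0; b[:,:190*S]=0;b[:,360*S:]=0
def edge(pts):
    vx,vy,x,y=cv2.fitLine(np.array(pts,np.float32),cv2.DIST_HUBER,0,.01,.01).ravel(); return np.cross([x,y,1],[x+vx,y+vy,1])
L=edge([(np.flatnonzero(b[r])[0],r) for r in range(190*S,225*S)]); Rr=edge([(np.flatnonzero(b[r])[-1],r) for r in range(190*S,265*S)])
Tt=edge([(c,np.flatnonzero(b[:,c])[0]) for c in range(225*S,335*S)])
q=np.array([(lambda p:p[:2]/p[2])(np.cross(a,c)) for a,c in((L,Tt),(Rr,Tt))]); q=(q+.5)/S-.5
print(q); c=dict(intrinsics=K,cam_to_world=T)
for z in(10,12,14): P=onz(c,q,z); print(z,P,"width",np.linalg.norm(P[1]-P[0]),"skew",(P[0,0]-P[1,0])/80)
E
python3 hand.py
```

```text
[[213.035 176.625]
 [345.07  176.625]]
10 [[ 49.179 -38.413  10.   ]
 [ 49.179  39.229  10.   ]] width 77.64245490643162 skew 0.0
12 [[ 48.892 -38.865  12.   ]
 [ 48.892  39.679  12.   ]] width 78.54474955961504 skew 0.0
14 [[ 48.605 -39.318  14.   ]
 [ 48.605  40.129  14.   ]] width 79.44704421279843 skew 0.0
```

```bash
python3 -m jog '{"delta_rot":[[0,0,0],[-0.02,-0.1,-0.08],[-0.04,-0.2,-0.16],[-0.06,-0.3,-0.24],[-0.086,-0.464,-0.375]],"translation":[[-18,-44,-15],[-36,-88,-30],[-54,-132,-45],[-72,-176,-50],[-90,-220,-55]],"hand":[-1,-1,-1,-1,-1]}'
python3 - <<'E'
from h import *
v=[517.7,-196.6,121]; Rt=tool(-.22,.475)*R.from_rotvec([0,0,np.pi]); z=Rt.as_matrix()[:,2]
delta(np.array(v)-(18+90)*z,Rt)
E
```

```text
t: 7.4
ee_pos: [473.5, 5.8, 271.9]
orientation: [0.348, 2.699, -0.069]
ft_force: [0.8, -0.3, -3.3]
width: 12.0
trans [ -18.4 -186.6   67.7] rot [-0.012 -0.052 -0.034] steps 3.9876208527558368 0.4234334239969828
```

```bash
cat > tgt.py <<'E'
from h import *
import sys
Rt=tool(-.22,.475)*R.from_rotvec([0,0,np.pi])
h=float(sys.argv[1]); o=get_obs()
delta(np.array([517.7,-196.6,121])-Rt.apply([-1,.4,17.6+h]),Rt)
print("force in tool",R.from_rotvec(o["orientation"]).inv().apply(o["ft_force"]),"moment",R.from_rotvec(o["orientation"]).inv().apply(o["moment"]))
E
python3 -m jog '{"delta_rot":[[0,-0.02,-0.01],[-0.01,-0.04,-0.02],[-0.012,-0.052,-0.034],[-0.012,-0.052,-0.034],[-0.012,-0.052,-0.034]],"translation":[[-5,-48,5],[-9,-96,15],[-14,-140,30],[-18,-186,50],[-18,-186,60]],"hand":[-1,-1,-1,-1,-1]}'
python3 -m jog '{"delta_rot":[[0,0,0],[0,0,0],[0,0,0]],"translation":[[0,0,0],[0,0,0],[0,0,0]],"hand":[-1,-1,-1]}'
python3 tgt.py 40
```

```text
t: 7.9
ee_pos: [464.8, -185.5, 222.5]
orientation: [0.304, 2.656, -0.07]
ft_force: [0.7, -0.2, -2.9]
width: 12.0
t: 8.2
ee_pos: [466.1, -181.9, 223.8]
orientation: [0.299, 2.656, -0.068]
ft_force: [0.6, 0.1, -2.8]
width: 11.7
trans [ 0.1 -3.6 58.3] rot [ 0.001 -0.004 -0.004] steps 1.1674012505258673 0.04058699803747812
force in tool [0.809 0.237 2.731] moment [ 0.008  0.535 -0.008]
```

```bash
python3 -m jog '{"delta_rot":[[0.001,-0.004,-0.004],[0.001,-0.004,-0.004],[0.001,-0.004,-0.004],[0.001,-0.004,-0.004],[0.001,-0.004,-0.004]],"translation":[[0,-3.6,20],[0,-3.6,40],[0,-3.6,60],[0,-3.6,75],[0,-3.6,80]],"hand":[-1,-1,-1,-1,-1]}'
python3 -m jog '{"delta_rot":[[0,0,0],[0,0,0],[0,0,0]],"translation":[[0,0,0],[0,0,0],[0,0,0]],"hand":[-1,-1,-1]}'
python3 tgt.py 0
python3 - <<'E'
from h import *
im=optics.get_image("wrist"); cv2.imwrite("pics/w5.png",im[:,:,::-1])
s=optics.get_image("scene"); 
t=optics.get_image("top")
B=np.vstack([cv2.resize(im[130:290,170:400],(575,400)),np.hstack([cv2.resize(s[140:230,190:280],(198,198)),cv2.resize(t[160:250,300:400],(220,198))]).copy() if 0 else cv2.resize(np.hstack([s[140:230,180:290],t[160:250,290:400]]),(575,200))])
cv2.imwrite("pics/v5.png",B[:,:,::-1])
E
```

```text
t: 8.7
ee_pos: [501.7, -192.9, 152.2]
orientation: [0.291, 2.653, -0.07]
ft_force: [0.7, -0.1, -3.3]
width: 11.8
t: 9.0
ee_pos: [501.5, -194.2, 153.8]
orientation: [0.293, 2.65, -0.072]
ft_force: [-0.2, -1.0, -3.5]
width: 12.0
trans [ 1.6  0.8 19.1] rot [-0.001  0.003 -0.   ] steps 0.38277928806599976 0.017539084321110898
force in tool [ 1.541 -1.021  3.142] moment [-0.025  0.497  0.012]
```

View pics/v5.png

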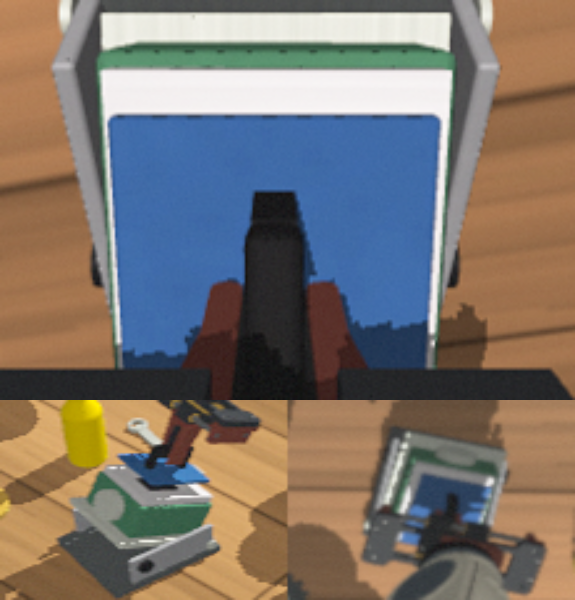

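The cover hovers about 19 mm over the frame, parallel to it and nearly centred. I'll continue down gently.

```bash
python3 -m jog '{"delta_rot":[[0,0,0],[0,0,0],[0,0,0],[0,0,0],[0,0,0]],"translation":[[1,0.5,4],[1,0.5,8],[1,0.5,12],[1,0.5,14],[1,0.5,14]],"hand":[-1,-1,-1,-1,-1]}'
python3 -m jog '{"delta_rot":[[0,0,0],[0,0,0],[0,0,0]],"translation":[[0,0,0],[0,0,0],[0,0,0]],"hand":[-1,-1,-1]}'
cat > st.py <<'E'
from h import *
Rt=tool(-.22,.475)*R.from_rotvec([0,0,np.pi]); a=[]
for i in range(4):
    o=get_obs(); a.append(np.r_[o["ee_pos"],o["orientation"]]); q=R.from_rotvec(o["orientation"]).inv()
print("F",q.apply(o["ft_force"]),"M",q.apply(o["moment"]),"t",o["t"],"w",o["width"]); delta(np.array([517.7,-196.6,121])-Rt.apply([-1,.4,17.6]),Rt)
E
python3 st.py
```

```text
t: 9.65
ee_pos: [506.8, -195.1, 139.5]
orientation: [0.294, 2.652, -0.072]
ft_force: [-0.0, 0.2, -3.0]
width: 11.8
t: 9.95
ee_pos: [506.8, -195.1, 140.1]
orientation: [0.294, 2.651, -0.072]
ft_force: [-0.3, 0.1, -3.1]
width: 11.7
F [1.649 0.016 2.623] M [-0.017  0.508  0.029] t 9.95 w 11.710954782958941
trans [0.  0.5 4.4] rot [-0.001  0.001 -0.001] steps 0.08859751596521148 0.012124601811252808
```

```bash
python3 -m jog '{"delta_rot":[[0,0,0],[0,0,0],[0,0,0],[0,0,0],[0,0,0]],"translation":[[0,0.3,0.7],[0,0.3,1.4],[0,0.3,2.1],[0,0.3,2.8],[0,0.3,2.8]],"hand":[-1,-1,-1,-1,-1]}'; python3 st.py
python3 - <<'E'
from h import *
im=optics.get_image("wrist"); cv2.imwrite("pics/w6.png",im[:,:,::-1])
g=cv2.cvtColor(im,cv2.COLOR_RGB2HSV)
for r in (180,190,200,210): print(r,"L",[(c,int(im[r,c,0]),int(im[r,c,2])) for c in range(205,222)],"R",[(c,int(im[r,c,0]),int(im[r,c,2])) for c in range(340,357)])
print([(r,int(im[r,280,0]),int(im[r,280,2])) for r in range(150,185)])
E
```

```text
t: 10.45
ee_pos: [508.2, -195.1, 137.4]
orientation: [0.294, 2.651, -0.072]
ft_force: [0.5, -0.0, -3.7]
width: 11.7
F [1.23  0.089 3.485] M [ 0.071  0.514 -0.015] t 10.45 w 11.68278344982834
trans [-0.1  0.2  1.4] rot [-0.001  0.001 -0.001] steps 0.028656890268471784 0.01060815116353431
180 L [(205, 244, 240), (206, 241, 237), (207, 241, 236), (208, 240, 237), (209, 240, 237), (210, 241, 236), (211, 245, 239), (212, 233, 228), (213, 78, 148), (214, 53, 156), (215, 63, 171), (216, 65, 169), (217, 65, 171), (218, 65, 170), (219, 63, 167), (220, 64, 170), (221, 61, 168)] R [(340, 63, 168), (341, 61, 168), (342, 67, 172), (343, 65, 172), (344, 58, 163), (345, 63, 148), (346, 176, 195), (347, 252, 246), (348, 245, 241), (349, 244, 241), (350, 243, 240), (351, 245, 241), (352, 244, 240), (353, 248, 244), (354, 239, 235), (355, 117, 126), (356, 50, 54)]
190 L [(205, 250, 246), (206, 242, 238), (207, 242, 238), (208, 242, 238), (209, 243, 239), (210, 243, 239), (211, 244, 239), (212, 248, 241), (213, 237, 230), (214, 44, 150), (215, 59, 166), (216, 63, 169), (217, 64, 169), (218, 65, 169), (
[... 1346 characters left out ...]
 242, 237), (350, 241, 236), (351, 242, 237), (352, 231, 226), (353, 113, 120), (354, 78, 80), (355, 136, 137), (356, 144, 143)]
[(150, 131, 130), (151, 45, 58), (152, 50, 63), (153, 58, 71), (154, 72, 87), (155, 87, 108), (156, 86, 109), (157, 87, 109), (158, 91, 110), (159, 88, 109), (160, 85, 108), (161, 121, 128), (162, 140, 137), (163, 230, 225), (164, 245, 241), (165, 242, 238), (166, 243, 240), (167, 245, 241), (168, 245, 242), (169, 244, 241), (170, 243, 239), (171, 242, 238), (172, 242, 238), (173, 244, 240), (174, 250, 245), (175, 188, 196), (176, 53, 93), (177, 48, 137), (178, 61, 165), (179, 62, 165), (180, 63, 165), (181, 64, 166), (182, 66, 167), (183, 63, 164), (184, 61, 164)]
```

At 1.4 mm of clearance the side margins are equal, at 9.0 and 8.9 px. The near margin is about 7.7 mm against a nominal 7, so I'll shift 0.5 mm along tool x and feel for contact.

```bash
python3 -m jog '{"delta_rot":[[0,0,0],[0,0,0],[0,0,0],[0,0,0],[0,0,0]],"translation":[[0.5,0,0.3],[0.5,0,0.6],[0.5,0,0.9],[0.5,0,1.2],[0.5,0,1.2]],"hand":[-1,-1,-1,-1,-1]}'; python3 st.py
```

```text
t: 11.0
ee_pos: [508.3, -195.1, 136.2]
orientation: [0.294, 2.651, -0.072]
ft_force: [-1.0, -0.2, -2.3]
width: 11.6
F [ 1.93  -0.452  1.631] M [0.006 0.51  0.07 ] t 11.0 w 11.642820870233624
trans [-0.5  0.2  0.3] rot [-0.001  0.001 -0.001] steps 0.012483144377530186 0.011280608168621297
```

```bash
python3 -m jog '{"delta_rot":[[0,0,0],[0,0,0],[0,0,0],[0,0,0]],"translation":[[0,0,0.2],[0,0,0.4],[0,0,0.6],[0,0,0.6]],"hand":[-1,-1,-1,-1]}'; python3 st.py
```

```text
t: 11.4
ee_pos: [508.2, -195.1, 135.8]
orientation: [0.294, 2.651, -0.072]
ft_force: [-4.9, 0.9, 1.8]
width: 11.7
F [ 3.618 -0.153 -3.847] M [0.03  0.552 0.008] t 11.4 w 11.734577203512417
trans [-0.8  0.2 -0.1] rot [-0.001  0.001 -0.001] steps 0.015959255319981127 0.010282485856192774
```

```bash
python3 -m jog '{"delta_rot":[[0,0,0],[0,0,0],[0,0,0]],"translation":[[0,0,0.1],[0,0,0.2],[0,0,0.2]],"hand":[-1,-1,-1]}'; python3 st.py;  python3 -m jog '{"delta_rot":[[0,0,0],[0,0,0]],"translation":[[0,0,0],[0,0,0]],"hand":[-1,-1]}'; python3 st.py;
```

```text
t: 11.7
ee_pos: [508.2, -195.1, 135.7]
orientation: [0.294, 2.651, -0.072]
ft_force: [-7.5, 0.7, 5.1]
width: 12.0
F [ 4.302 -1.002 -7.945] M [0.074 0.562 0.018] t 11.7 w 11.998378800157052
trans [-0.8  0.2 -0.2] rot [-0.001  0.001 -0.001] steps 0.01733322700763756 0.010757288667511468
t: 11.9
ee_pos: [508.2, -195.1, 135.7]
orientation: [0.294, 2.651, -0.072]
ft_force: [-6.4, 1.2, 4.4]
width: 11.7
F [ 3.762 -0.224 -6.848] M [0.09  0.616 0.002] t 11.9 w 11.703234635884353
trans [-0.9  0.2 -0.2] rot [-0.001  0.001 -0.001] steps 0.017784792361292066 0.010591606739972805
```

About 10 N of contact, with lateral forces small. To feel for full contact I'll rock ±0.012 rad about tool y and then x, and compare forces.

```bash
W='{"delta_rot":[[0,0.006,0],[0,0.012,0],[0,0.012,0]],"translation":[[0,0,0],[0,0,0],[0,0,0]],"hand":[-1,-1,-1]}'; python3 -m jog '{"delta_rot":[[0,0.006,0],[0,0.012,0],[0,0.012,0]],"translation":[[0,0,0],[0,0,0],[0,0,0]],"hand":[-1,-1,-1]}' >/dev/null; echo +y; python3 st.py
python3 -m jog '{"delta_rot":[[0,-0.012,0],[0,-0.024,0],[0,-0.024,0]],"translation":[[0,0,0],[0,0,0],[0,0,0]],"hand":[-1,-1,-1]}' >/dev/null; echo -y; python3 st.py
python3 -m jog '{"delta_rot":[[0.006,0.012,0],[0.012,0.012,0],[0.012,0.012,0]],"translation":[[0,0,0],[0,0,0],[0,0,0]],"hand":[-1,-1,-1]}' >/dev/null; echo +x; python3 st.py
python3 -m jog '{"delta_rot":[[-0.012,0,0],[-0.024,0,0],[-0.024,0,0]],"translation":[[0,0,0],[0,0,0],[0,0,0]],"hand":[-1,-1,-1]}' >/dev/null; echo -x; python3 st.py
python3 -m jog '{"delta_rot":[[0.006,0,0],[0.012,0,0],[0.012,0,0]],"translation":[[0,0,0],[0,0,0],[0,0,0]],"hand":[-1,-1,-1]}' >/dev/null; echo 0; python3 st.py
```

```text
+y
F [ 3.924 -1.273 -6.337] M [0.167 0.717 0.015] t 12.2 w 11.494042967581095
trans [-1.   0.2 -0.2] rot [-0.001 -0.011 -0.001] steps 0.02013660306342863 0.07665502486848032
-y
F [ 1.707  1.604 -7.423] M [-0.052  0.737  0.063] t 12.5 w 11.864947286257365
trans [-0.4  0.2 -0.2] rot [-0.001  0.014 -0.001] steps 0.00942923819037024 0.09216736535779137
+x
F [ 3.139 -2.809 -8.331] M [0.163 0.746 0.062] t 12.8 w 11.47221122171045
trans [-0.5  0.4 -0.2] rot [-0.013  0.001 -0.001] steps 0.013281657980601548 0.08995611270688136
-x
F [ 1.726  3.975 -6.824] M [-0.342  0.445 -0.001] t 13.1 w 11.593762974039942
trans [-0.5  0.1 -0.2] rot [ 0.012  0.001 -0.001] steps 0.010502955827978153 0.07988280562637712
0
F [ 3.475 -1.849 -5.826] M [ 0.033  0.643 -0.012] t 13.4 w 11.974831584389245
trans [-0.5  0.2 -0.3] rot [-0.001  0.001 -0.001] steps 0.012514934728624066 0.010611312573036331
```

```bash
python3 -m jog '{"delta_rot":[[0,0,0],[0,0,0],[0,0,0]],"translation":[[0,0,0.07],[0,0,0.07],[0,0,0.07]],"hand":[-1,-1,-1]}' ; python3 st.py
python3 - <<'E'
from h import *
im=optics.get_image("wrist"); cv2.imwrite("pics/w7.png",im[:,:,::-1])
for r in (190,200,210,225):
    a=im[r,:,0].astype(int); b=im[r,:,2].astype(int); w=(a>150)
    L=np.flatnonzero(w[195:225]); Rr=np.flatnonzero(w[335:362]); print(r,"left white",195+L.min(),195+L.max(),"right white",335+Rr.min(),335+Rr.max(), a[[195+L.min()-1,195+L.max()+1,335+Rr.min()-1,335+Rr.max()+1]])
for c in (235,280,325): print(c,[(r,int(im[r,c,0])) for r in range(158,182)])
s=optics.get_image("scene")
B=np.vstack([cv2.resize(im[130:290,170:400],(575,400)),cv2.resize(s[150:225,190:275],(227,200)).repeat(1,1) if 0 else cv2.copyMakeBorder(cv2.resize(s[155:225,195:275],(228,200),interpolation=2),0,0,0,347,0)])
cv2.imwrite("pics/v7.png",B[:,:,::-1])
E
```

```text
t: 13.7
ee_pos: [508.6, -195.2, 135.7]
orientation: [0.294, 2.651, -0.072]
ft_force: [-5.2, 1.9, 5.4]
width: 11.7
F [ 2.393  0.696 -7.332] M [-0.09   0.643  0.05 ] t 13.7 w 11.735606502906487
trans [-0.5  0.2 -0.3] rot [-0.001  0.001 -0.001] steps 0.01174083661129543 0.010823011195354504
190 left white 204 213 right white 345 354 [134  45  46 120]
200 left white 196 213 right white 345 360 [149 127 117 149]
210 left white 205 214 right white 344 353 [93 86 63 57]
225 left white 200 215 right white 343 361 [141  43  57 167]
235 [(158, 86), (159, 90), (160, 91), (161, 86), (162, 121), (163, 140), (164, 229), (165, 243), (166, 242), (167, 243), (168, 244), (169, 244), (170, 244), (171, 242), (172, 240), (173, 241), (174, 248), (175, 205), (176, 93), (177, 51), (178, 63), (179, 67), (180, 67), (181, 67)]
280 [(158, 90), (159, 88), (160, 90), (161, 86), (162, 122), (163, 141), (164, 230), (165, 244), (166, 242), (167, 244), (168, 244), (169, 245), (170, 244), (171, 242), (172, 241), (173, 242), (174, 248), (175, 206), (176, 97), (177, 51), (178, 61), (179, 61), (180, 62), (181, 63)]
325 [(158, 92), (159, 91), (160, 93), (161, 90), (162, 121), (163, 142), (164, 230), (165, 244), (166, 241), (167, 243), (168, 244), (169, 245), (170, 244), (171, 243), (172, 242), (173, 242), (174, 247), (175, 208), (176, 95), (177, 51), (178, 63), (179, 67), (180, 61), (181, 61)]
```

View pics/v7.png

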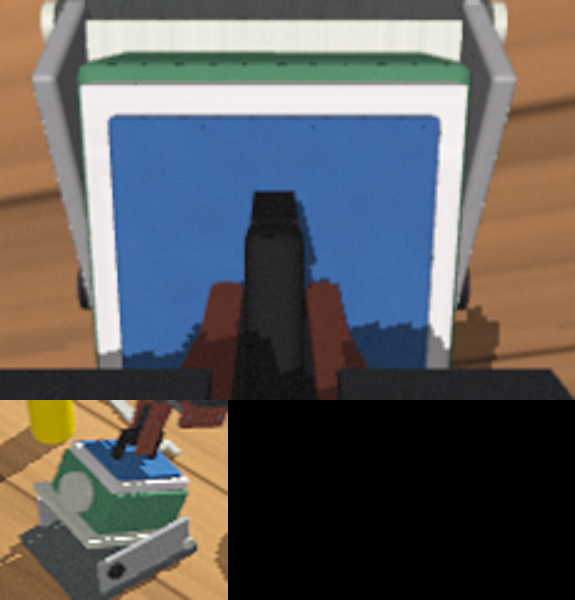

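The cover is seated, its edges parallel to the frame. The side margins are equal and the near margin is 7.3 mm. I'll check that it stays steady, and hand in if it does.

```bash
for i in 1 2 3; do python3 -m jog '{"delta_rot":[[0,0,0],[0,0,0],[0,0,0]],"translation":[[0,0,0],[0,0,0],[0,0,0]],"hand":[-1,-1,-1]}' >/dev/null; python3 st.py|head -1; done
```

```text
F [ 3.327 -0.099 -6.976] M [-0.099  0.545 -0.043] t 14.1 w 11.412904100277098
F [ 2.657  0.102 -6.861] M [-0.121  0.559  0.026] t 14.4 w 11.831287236595294
F [ 2.562 -0.129 -7.877] M [-0.214  0.604 -0.03 ] t 14.7 w 11.686251173234528
```

```bash
python3 -c "
from workcell import ctrl; print(ctrl.close_job())"
```

```text
the job is handed in; nothing more can be done
None
```

The blue cover is seated on the sloping frame, and the arm is still gripping the handle and pressing with about 10 N. I handed the job in at about 14.7 s, with no verdict reported.

**What I did:** I chose the smaller of the two blue covers, confirmed by size and an enlarged crop. I found the seat from two wrist views: tilt 0.475 rad, yaw -0.22 rad. I gripped the handle (12 mm opening), carried the cover over, tilted it, and lowered it in steps of a few tenths of a millimetre until it touched.

**Last checks:**
- **Press force:** about 10 N along the frame normal, averaged over three readings 0.3 s apart and net of the reading while hovering. The readings varied by about ±0.5 N.
- **Centring:** the left and right margins were equal to within a pixel. The near margin was about 7.3 mm against 7 mm nominal, and the edges were parallel to the frame.
- **Full contact:** rocking about tool x was resisted both ways. Rocking about tool y changed little, which I took as the handle pivoting slightly in the grip.
- **Not perfect:** a small leftover moment of about -0.1 to -0.2 N m about tool x was still there at hand-in. I judged it harmless, because about 0.4 N m would be needed to lift an edge.
- **Housing and bystanders:** I took no before-and-after measurement of these. I saw no sign that anything had moved, and the only thing the arm pressed was the cover.

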